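# Take the salvaged computer parts off their stacks and sort them

### The arm

A 7-joint arm with a two-finger parallel gripper is mounted at the origin on the work surface. World frame = base frame: x ahead of the robot, y to its left, z up, the work surface at z = 0. Lengths are in mm, angles in rad, forces in N, time in s.
With the tool pointing down it reaches from about 425 to 875 mm from the base axis. Payload 4.7 kg.
Tool frame: the origin (TCP) lies between the finger pads; the fingertips stand 14 mm ahead of it and the grasp point (between the pads) lies 5 mm behind it; z points along the fingers, y is the direction in which the jaws open and shut (so a half turn about z gives the same grasp; the last joint's range is limited). The gripper opens to 87 mm and grips with 3 to 60 N. Pads are 19 mm wide; open, the fingers measure 117 mm over their backs; the gripper's body (75 mm by 190 mm) begins 51 mm behind the grasp point.
Start: joints at [1.157, 0.321, -0.07, 1.45, 0.023, 1.371, -0.057], TCP at [269.649, -591.45, 236.587] pointing down, gripper open.
Joint ranges: [-2.86, 2.86], [-0.3, 2.09], [-1.38, 1.24], [0.06, 2.45], [-1.56, 4.7], [0.09, 2.05], [-2.69, 2.69]. Speed limits (rad/s): [2.57, 2.57, 3.14, 3.14, 3.14, 3.14, 3.14].

### API

Orientations are given as [roll, pitch, yaw] about the fixed x, y, z axes, in that order (R = Rz(yaw) Ry(pitch) Rx(roll)).
In Python, from cell import state, get_image, hand_in gives the robot as it stands.
- The arm moves only by the shell command python3 -m creep 'ROWS' [OPENING] [FORCE]. ROWS is text: rows parted by semicolons, each of 6 numbers parted by spaces: the shift along the world's x, y, z as a fraction of full scale, then the turn, a rotation vector about the world's x, y, z as a fraction of full scale. A call has 1 to 20 rows; each row is the pose to reach, as a shift and turn from the pose commanded when the call began, turning the shorter way round; what a row does not reach only later rows make up. Full scale, the value 1, is 0.2 m for a shift and 360 degrees for a turn. A row lasts 1/8 s, in which the tool goes at most 62.5 mm and 10.7 degrees, less where a joint would pass 70% of its speed; a pose out of reach is approached as far as the arm can. A call with a number of a shift or a turn outside -1 to 1 is refused whole. A call with a gripper value outside its range is refused whole. OPENING is the gripper command: -1 is shut, 1 is fully open, values between are in proportion, set as the call begins (- or left out, the last holds). The fingers move at their own pace and stop on an object; FORCE is the grip in N (left out, the last holds). Time passes only in rows, so rows that repeat a pose let the fingers close. It gives the time, the measured TCP pose, the force and the opening at its end, in the units of the state.
- state(): the state, without advancing time (a new reading comes with each control period).
- get_image(name): name is "side" or "top"; returns a dict with "img" (480x640x3 uint8, red, green, blue), "camera_matrix" (3x3 intrinsics, pixels), "position" and "orientation" of the camera in the world. Camera axes: x right, y up, looking along -z (the intrinsics and any distortion apply to the point x, -y, -z); pixel columns grow to the right and rows downward; lengths in mm; the calibration is good to about 2 mm. A picture is of the moment at which its call begins. There is no depth.
- hand_in(): hands the job in, once; it reports no verdict.
The state is a dict: "time_s": time; "joint_pos": joint angles; "qd": joint speeds; "tau": joint torques, N m; "ee_pos": TCP position; "orientation": TCP orientation; "ft_force": force on the tool from outside, world axes, zero at the start; "moment": the same for the moment, N m; "width": finger opening in mm.
Only numpy, scipy, OpenCV 4.12 (cv2) and the standard library are available. Lean on these libraries where they do the work, as an engineer would, in place of code of your own. Each camera call takes 0.05 s, during which the arm holds its last target. There are 200 camera calls.

### The job

Take the two stacks of salvaged computer parts apart and set every part, right way up, on the middle of its own mat: the black power adapter on the yellow mat, the bare-steel power module on the red one, the fan on the white one, the heat sink on the green one and the little loudspeaker on the blue one. Lay the two long parts (adapter and module) lengthwise along their mats. Set the parts down gently, never let one drop, and leave them all lying there on their own.

Things in the scene. Friction and masses are not known exactly. Their poses are not given: they have to be found in the camera images.
- adapter_mid (a point): centre (half-way up) of the power adapter: black plastic brick with rounded edges and a pale paper label, 54 (its x) x 120 (its y, long) x 30 mm high, 0.2 to 0.45 kg. At the start it lies on the table as the bottom of one stack (one square part on its middle, the loudspeaker on that); both its ends show.
- module_mid (a point): centre (half-way up) of the power module: bare sheet-steel case with round vent holes and a green terminal strip at one end, 54 (its x) x 120 (its y, long) x 30 mm high, 0.25 to 0.5 kg. At the start it lies on the table as the bottom of the other stack (one square part on its middle); both its ends show.
- fan_mid (a point): centre (half-way up) of the cooling fan: square orange frame with black hub and blades, 60 x 60 x 25 mm high, about 0.1 kg, may be gripped across either pair of sides; stands level, its z up. At the start it lies on the adapter or on the module, turned at any small angle; if on the adapter, the loudspeaker stands on it.
- heatsink_mid (a point): centre (half-way up) of the heat sink: square silver block of upright fins on a copper base, 60 x 60 x 25 mm high, about 0.15 kg, may be gripped across either pair of sides (works as a solid block). At the start it lies on the adapter or on the module, the one the fan is not on; if on the adapter, the loudspeaker stands on it.
- speaker_mid (a point): centre (half-way up) of the little loudspeaker: white square box with a round black cone on top, 40 x 40 x 28 mm high, about 0.06 kg, may be gripped across either pair of sides. At the start it is the top of the three-high stack, on the fan or heat sink that lies on the adapter.
- mat_yellow: yellow sorting mat, fixed flat on the table: 90 (its x) x 140 (its y, long) x 4 mm thick; origin at the middle of its underside, so its top is 4 mm above the origin. The five mats and the two stacks share seven places in two rows; each may be at any of them. The stacks are at most 83 mm high; nothing is fastened together.
- mat_red: red sorting mat, fixed flat on the table: 90 (its x) x 140 (its y, long) x 4 mm thick; origin at the middle of its underside, so its top is 4 mm above the origin. Stray small tools, none higher than 30 mm, lie in the gaps beside the mats' short ends; a jar 60 mm high and a roll of tape stand beyond the outer ends of the far row.
- mat_white: white sorting mat, fixed flat on the table: 90 (its x) x 140 (its y, long) x 4 mm thick; origin at the middle of its underside, so its top is 4 mm above the origin.
- mat_green: green sorting mat, fixed flat on the table: 90 (its x) x 140 (its y, long) x 4 mm thick; origin at the middle of its underside, so its top is 4 mm above the origin.
- mat_blue: blue sorting mat, fixed flat on the table: 90 (its x) x 140 (its y, long) x 4 mm thick; origin at the middle of its underside, so its top is 4 mm above the origin.
Mind the look-alikes: they are no part of the job. Of the things that look like the part that bears speaker_mid, the middle-sized one is meant.

How it is judged:
By the outcome, as a careful person would: the job done as asked, in the order asked, and still so for the second after the job is handed in, with the robot touching nothing.
It also fails if it takes over 136 s, if anything falls off the work surface, if the arm or the gripper's body presses on something with over 40 N, if the wrist force passes 120 N, or if a joint passes its speed limit or range.

## Working session

There is one attempt and no reset: what is moved stays moved. The work goes in short steps, Python scripts to look and compute and a shell command to move; the robot and the scene stay as the last step left them, time stands still between calls to the robot, and variables do not carry over. Pictures are saved under pics/ and viewed, about 12 in all and at most 16, crops included, and the job is handed in when it is done.

```bash
ls; mkdir -p pics; python3 - <<'E'
from cell import state,get_image
import cv2
s=state();print({k:s[k] for k in('time_s','ee_pos','orientation','width')})
for n in('top','side'):
    d=get_image(n);cv2.imwrite(f'pics/{n}0.png',d['img'][:,:,::-1]);print(n,d['camera_matrix'],d['position'],d['orientation'],[k for k in d])
E
```

```text
pics
{'time_s': 0.0, 'ee_pos': array([ 269.4247698 , -590.94973826,  235.45378359]), 'orientation': array([-3.13967879e+00,  9.98037887e-05,  4.27843536e-01]), 'width': 87.12595033085795}
top [[449.94029452   0.         323.08839507]
 [  0.         449.94029452 237.89925424]
 [  0.           0.           1.        ]] [ 482.07696078   28.97405627 1156.39358082] [ 0.09187023 -0.02221634 -1.58249421] ['img', 'camera_matrix', 'position', 'orientation']
side [[470.52539059   0.         318.47034921]
 [  0.         470.52539059 244.93357404]
 [  0.           0.           1.        ]] [428.02083639 720.86296539 714.22572836] [ 8.44203218e-01 -1.48420346e-03 -2.91014726e+00] ['img', 'camera_matrix', 'position', 'orientation']
```

View pics/top0.png

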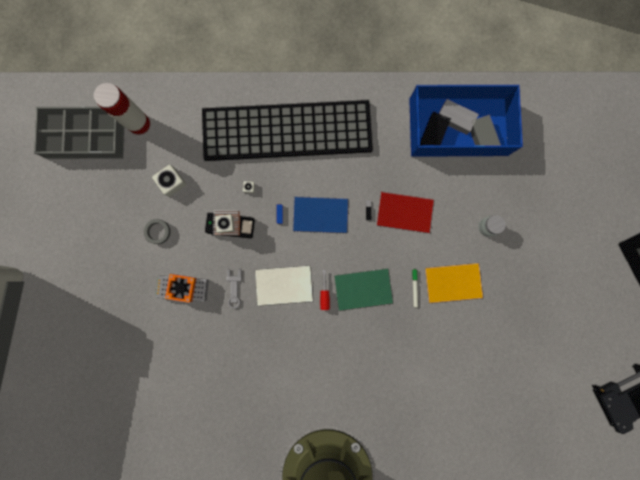

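View pics/side0.png

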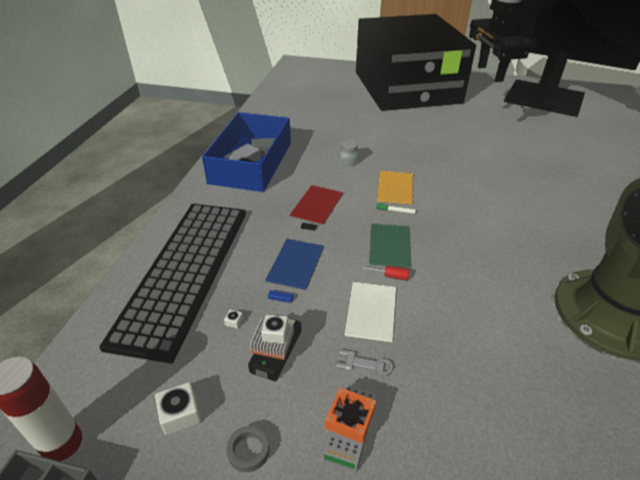

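The top picture shows the three-high stack at about (228,224): speaker, heat sink, adapter. The fan on the module is at about (182,289). The mats are blue (321,215), red (405,212), white (284,286), green (363,289) and yellow (454,283).

There are three speaker candidates: large at (167,179), stacked at (224,223) and tiny at (248,187). The stacked one is middle-sized. I'll confirm that in a crop and measure.

```bash
cat > h.py <<'E'
import numpy as np,cv2
from scipy.spatial.transform import Rotation as R
from cell import state,get_image
def ray(d,uv):
    K=d['camera_matrix'];uv=np.atleast_2d(uv).astype(float)
    v=np.c_[(uv[:,0]-K[0,2])/K[0,0],-(uv[:,1]-K[1,2])/K[1,1],-np.ones(len(uv))]
    return R.from_euler('xyz',d['orientation']).apply(v)
def onz(d,uv,z):
    r=ray(d,uv);p=np.array(d['position']);return p+r*((z-p[2])/r[:,2])[:,None]
def proj(d,P):
    q=R.from_euler('xyz',d['orientation']).inv().apply(np.atleast_2d(P)-d['position']);K=d['camera_matrix']
    return np.c_[K[0,2]+K[0,0]*q[:,0]/-q[:,2],K[1,2]-K[1,1]*q[:,1]/-q[:,2]]
def tri(d1,u1,d2,u2):
    a,b=ray(d1,u1)[0],ray(d2,u2)[0];p,q=map(np.array,(d1['position'],d2['position']))
    t=np.linalg.lstsq(np.c_[a,-b],q-p,rcond=None)[0];x,y=p+t[0]*a,q+t[1]*b
    return (x+y)/2,np.linalg.norm(x-y)
def blob(d,lo,hi,win,z,big=True):
    """win=(u0,v0,u1,v1); largest HSV blob: world minAreaRect at height z -> centre, size, long-axis angle (deg), pixel centroid"""
    hsv=cv2.cvtColor(d['img'],cv2.COLOR_RGB2HSV);m=cv2.inRange(hsv,lo,hi);w=np.zeros_like(m);u0,v0,u1,v1=win;w[v0:v1,u0:u1]=255
    cs=cv2.findContours(m&w,cv2.RETR_EXTERNAL,cv2.CHAIN_APPROX_NONE)[0]
    c=max(cs,key=cv2.contourArea)[:,0,:];P=onz(d,c,z)[:,:2]
    (cx,cy),(a,b),t=cv2.minAreaRect(P.astype(np.float32))
    if b>a:a,b,t=b,a,t+90
    return np.round([cx,cy,a,b,(t+90)%180-90],1),np.round(c.mean(0),1)
MATS={'yellow':((18,150,120),(32,255,255),(400,240,500,320)),'red':((0,170,70),(8,255,255),(372,180,450,250)),
'white':((15,0,190),(60,60,255),(248,255,320,315)),'green':((60,80,40),(90,255,200),(328,255,400,320)),'blue':((100,120,60),(125,255,255),(288,185,360,245))}
E
python3 - <<'E'
from h import *
t=get_image('top');s=get_image('side')
for k,(lo,hi,w) in MATS.items():print(k,*blob(t,lo,hi,w,4))
ct=cv2.resize(t['img'][160:315,145:270],None,fx=3.2,fy=3.2,interpolation=2)
cs=cv2.resize(s['img'][300:475,150:390],None,fx=2.8,fy=2.8,interpolation=2)[:496]
ct=ct[:490];cs=cs[:490];cv2.imwrite('pics/crop0.png',cv2.resize(np.hstack([ct,cs])[:,:,::-1],(800,int(490*800/(ct.shape[1]+cs.shape[1])))));print(ct.shape,cs.shape)
E
```

```text
yellow [ 469.5 -332.1  139.2   88.7  -85.5] [453.7 282.7]
red [ 653.3 -211.2  135.3   85.4   80.9] [404.8 212.1]
white [468.1 104.6 135.1  85.1 -86.2] [283.4 285.3]
green [455.9 -98.5 136.3  85.9 -83.1] [363.2 289.2]
blue [649.1   8.5 136.5  86.   87.3] [320.4 214.5]
(490, 400, 3) (490, 672, 3)
```

View pics/crop0.png

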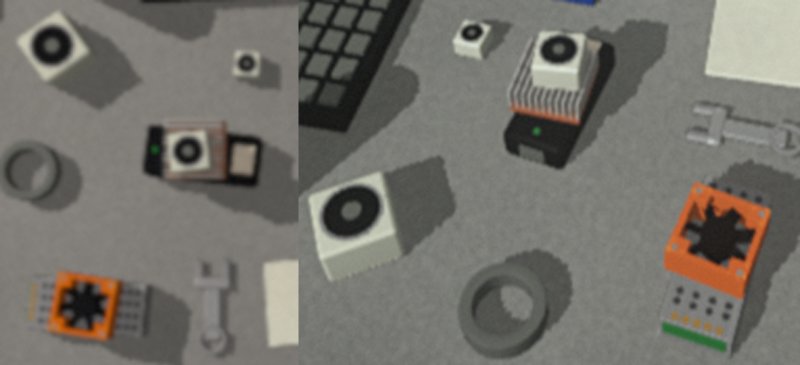

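The crop confirms that the stacked speaker is the middle-sized of the three, so that is the one to move. Next I'll measure the speaker, heat sink and fan.

```bash
python3 - <<'E'
from h import *
t=get_image('top');s=get_image('side')
W=((0,0,185),(60,70,255))
for n,lo,hi,w,z in(('spk top',*W,(210,208,240,235),83),('big',*W,(150,160,190,200),40),('tiny',*W,(238,178,260,196),18),('fan',(3,150,120),(18,255,255),(155,265,215,312),55)):
    print(n,*blob(t,lo,hi,w,z))
for n,lo,hi,w,z in(('spk',*W,(255,308,295,345),83),('fan',(3,150,120),(18,255,255),(315,380,385,450),55)):
    print('side',n,*blob(s,lo,hi,w,z))
c=t['img'][205:243,200:262];cv2.imwrite('pics/c1.png',cv2.resize(c,None,fx=12,fy=12,interpolation=2)[:,:,::-1])
E
```

```text
spk top [603.9 255.3   6.8   1.7  44.7] [217.8 229.2]
big [741.  422.7  17.9   9.2  -6.7] [155.1 177.2]Traceback (most recent call last):
  File "<stdin>", line 5, in <module>
  File "h.py", line 21, in blob
    c=max(cs,key=cv2.contourArea)[:,0,:];P=onz(d,c,z)[:,:2]
      ~~~^^^^^^^^^^^^^^^^^^^^^^^^
ValueError: max() iterable argument is empty
```

```bash
python3 - <<'E'
from h import *
t=get_image('top');s=get_image('side')
hs=cv2.cvtColor(t['img'],cv2.COLOR_RGB2HSV);print(hs[216,208:245].tolist())
W=((0,0,165),(80,60,255))
for n,lo,hi,w,z in(('spk top',*W,(210,208,240,235),83),('big',*W,(150,160,190,200),40),('tiny',*W,(238,178,260,196),18),('fan',(3,150,120),(18,255,255),(155,265,215,312),55)):
  try:print(n,*blob(t,lo,hi,w,z))
  except Exception as e:print(n,'x')
for n,lo,hi,w,z in(('spk',*W,(255,308,295,345),83),('fan',(3,150,120),(18,255,255),(315,380,385,450),55)):
  try:print('side',n,*blob(s,lo,hi,w,z))
  except Exception as e:print(n,'x')
c=t['img'][205:243,200:262];cv2.imwrite('pics/c1.png',cv2.resize(c,None,fx=12,fy=12,interpolation=2)[:,:,::-1])
E
```

```text
[[150, 20, 26], [173, 49, 21], [135, 23, 22], [150, 33, 23], [0, 15, 35], [15, 15, 66], [18, 25, 103], [20, 28, 138], [22, 30, 161], [24, 30, 169], [24, 28, 174], [23, 29, 178], [23, 27, 172], [21, 22, 163], [21, 23, 158], [21, 23, 155], [24, 23, 153], [23, 26, 158], [26, 26, 167], [25, 26, 180], [26, 28, 189], [27, 27, 189], [27, 27, 169], [24, 32, 129], [16, 42, 104], [13, 56, 104], [11, 64, 111], [11, 63, 114], [10, 64, 115], [10, 71, 112], [9, 88, 101], [10, 104, 81], [9, 68, 60], [12, 25, 52], [23, 16, 62], [12, 19, 68], [23, 14, 71]]
spk top [603.8 255.9  15.4   8.1  52.7] [217.9 229. ]
big [737.3 394.7  53.4  53.3  35.9] [162.  177.9]
tiny [7.129e+02 2.045e+02 2.600e+00 2.500e+00 3.000e-01] [243.5 189.5]
fan [465.5 352.   61.5  60.1  79.9] [179.2 288. ]
side spk [616.  252.8  57.4  38.2 -81.6] [273.6 327.7]
side fan [463.4 358.9  71.4  61.7  80.1] [350.2 414.9]
```

View pics/c1.png

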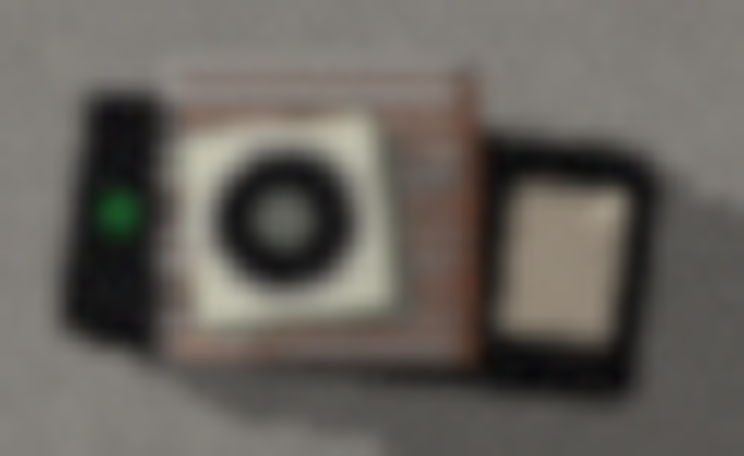

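```bash
python3 - <<'E'
from h import *
t=get_image('top');s=get_image('side')
c=lambda a:(np.array(a)+.5)/12-.5+[200,205]
q=onz(t,c([(185,128),(375,112),(395,312),(205,325)]),83);print(q.round(1),q.mean(0))
hs=onz(t,c([(165,80),(462,75),(470,355),(165,360)]),55);print(hs.round(1),hs.mean(0))
P,e=tri(t,c([(286,219)])[0],s,(275.2,323.));print('cone',P,e)
print(state()['joint_pos'])
E
```

```text
[[637.8 262.3  83. ]
 [640.7 224.6  83. ]
 [600.4 220.3  83. ]
 [598.2 257.9  83. ]] [619.27201443 241.2960109   83.        ]
[[651.8 272.6  55. ]
 [652.3 212.   55. ]
 [594.6 210.   55. ]
 [594.1 272.   55. ]] [623.19955838 241.63351483  55.        ]
cone [617.42345955 241.59778232  83.66456864] 3.601521688362469
[ 1.15709998  0.32106016 -0.07009079  1.4505493   0.02266099  1.37082232
 -0.05690405]
```

Speaker at about (619, 241), turned +5°; triangulated top height 83.7 against the expected 83. Moving above it.

```bash
python3 -m creep '.0875 .21 0 0 0 .01; .175 .42 0 0 0 .02; .2625 .63 0 0 0 .03; .35 .84 0 0 0 .04' 1 20
python3 -m creep '.0875 .21 0 0 0 .01; .175 .42 0 0 0 .02; .2625 .63 0 0 0 .03; .35 .84 0 0 0 .04'
python3 -m creep '.0875 .21 0 0 0 .01; .175 .42 0 0 0 .02; .2625 .63 0 0 0 .03; .35 .84 0 0 0 .04'
python3 -m creep '.0875 .21 0 0 0 .01; .175 .42 0 0 0 .02; .2625 .63 0 0 0 .03; .35 .84 0 0 0 .04'
python3 -m creep '.0875 .2 -.1 0 0 .01; .175 .4 -.2 0 0 .02; .2625 .6 -.3 0 0 .03; .35 .8 -.4 0 0 .036; .35 .8 -.4 0 0 .036; .35 .8 -.4 0 0 .036'
```

```text
time_s: 1.0
ee_pos: [340.2, -422.1, 236.8]
orientation: [3.141, 0.0, 0.681]
ft_force: [0.9, -1.3, 1.2]
width: 86.9
time_s: 1.5
ee_pos: [410.1, -254.1, 236.9]
orientation: [3.141, 0.0, 0.933]
ft_force: [0.2, 0.4, 0.2]
width: 86.7
time_s: 2.0
ee_pos: [480.1, -86.1, 237.0]
orientation: [3.14, 0.0, 1.184]
ft_force: [0.2, -0.5, 0.2]
width: 87.1
time_s: 2.5
ee_pos: [550.2, 81.7, 236.9]
orientation: [3.141, 0.0, 1.435]
ft_force: [-0.1, 0.2, -0.0]
width: 87.2
time_s: 3.25
ee_pos: [619.7, 239.9, 156.7]
orientation: [-3.141, 0.001, 1.659]
ft_force: [-0.0, -0.4, 0.5]
width: 87.0
```

```bash
python3 -m creep '0 0 -.1 0 0 0; 0 0 -.2 0 0 0; 0 0 -.3 0 0 0; 0 0 -.36 0 0 0; 0 0 -.41 0 0 0; 0 0 -.41 0 0 0'
python3 -m creep '0 0 0 0 0 0; 0 0 0 0 0 0; 0 0 0 0 0 0; 0 0 0 0 0 0;0 0 0 0 0 0;0 0 0 0 0 0' -1 12
python3 -m creep '0 0 .05 0 0 0; 0 0 .1 0 0 0; 0 0 .25 0 0 0; 0 0 .4 0 0 0; 0 0 .4 0 0 0'
python3 - <<'E'
from h import *
t=get_image('top');s=get_image('side')
a=cv2.resize(t['img'][195:310,145:270],(400,368),interpolation=2);b=cv2.resize(s['img'][250:470,200:420],(368,368),interpolation=2)
cv2.imwrite('pics/c2.png',np.hstack([a,b])[:,:,::-1])
E
```

```text
time_s: 4.0
ee_pos: [619.2, 240.4, 73.7]
orientation: [-3.14, 0.0, 1.66]
ft_force: [0.3, 0.2, 0.3]
width: 87.1
time_s: 4.75
ee_pos: [619.5, 240.6, 74.6]
orientation: [-3.141, 0.0, 1.659]
ft_force: [-0.5, 0.1, 0.0]
width: 39.9
time_s: 5.38
ee_pos: [621.3, 241.8, 158.3]
orientation: [3.136, -0.002, 1.659]
ft_force: [0.4, -0.1, -0.9]
width: 39.6
```

View pics/c2.png

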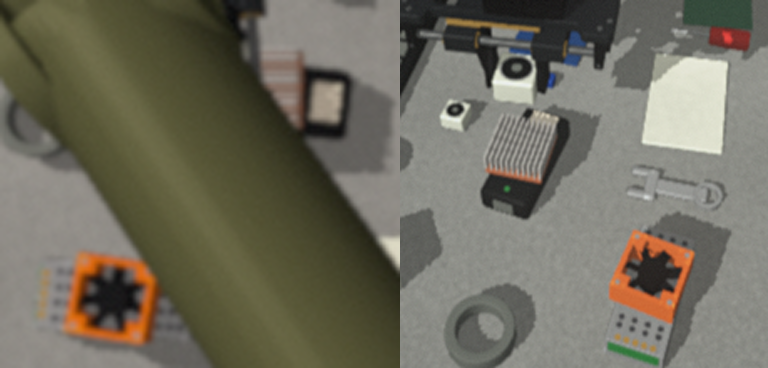

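The speaker is held level (width 39.6), with the heat sink and adapter left standing below. Next is the blue mat.

```bash
python3 -m creep '.02 -.15 0 0 0 0; .04 -.35 0 0 0 -.005; .06 -.6 0 0 0 -.01;.08 -.8 0 0 0 -.02; .1 -.96 0 0 0 -.0217'
python3 -m creep '.024 -.1 0 0 0 0; .048 -.2 0 0 0 0; .048 -.2 -.1 0 0 0; .048 -.2 -.25 0 0 0; .048 -.2 -.4 0 0 0; .048 -.2 -.53 0 0 0; .048 -.2 -.6 0 0 0; .048 -.2 -.62 0 0 0;.048 -.2 -.62 0 0 0;.048 -.2 -.62 0 0 0'
python3 -m creep '0 0 -.01 0 0 0; 0 0 -.02 0 0 0; 0 0 -.028 0 0 0; 0 0 -.033 0 0 0;0 0 -.033 0 0 0;0 0 -.033 0 0 0'
```

```text
time_s: 6.1
ee_pos: [638.8, 45.7, 152.9]
orientation: [-3.139, 0.001, 1.52]
ft_force: [0.2, 0.5, -0.1]
width: 39.9
time_s: 7.35
ee_pos: [650.1, 8.8, 31.8]
orientation: [3.14, -0.0, 1.523]
ft_force: [0.3, -0.8, -1.4]
width: 39.5
time_s: 8.1
ee_pos: [649.3, 8.6, 24.0]
orientation: [3.141, 0.0, 1.523]
ft_force: [0.6, 1.1, -0.6]
width: 40.4
```

```bash
python3 -m creep '0 0 -.003 0 0 0; 0 0 -.006 0 0 0;0 0 -.006 0 0 0'
python3 -m creep '0 0 0 0 0 0; 0 0 0 0 0 0; 0 0 0 0 0 0; 0 0 0 0 0 0' .6
python3 -m creep '0 0 .1 0 0 0; 0 0 .3 0 0 0; 0 0 .5 0 0 0; -.1 .3 .7 0 0 .005;-.1 .6 .7 0 0 .005; -.1 .96 .7 0 0 .005' 1
python3 - <<'E'
from h import *
t=get_image('top');s=get_image('side')
a=cv2.resize(t['img'][180:310,145:365],None,fx=3.6,fy=3.6,interpolation=2)
cv2.imwrite('pics/c3.png',a[:,:,::-1]);cv2.imwrite('pics/s3.png',s['img'][:,:,::-1])
E
```

```text
time_s: 8.48
ee_pos: [649.4, 8.6, 23.6]
orientation: [3.141, 0.0, 1.523]
ft_force: [-2.1, -0.2, 5.3]
width: 39.5
time_s: 8.98
ee_pos: [649.2, 8.6, 22.6]
orientation: [-3.142, -0.0, 1.523]
ft_force: [-0.3, 0.6, 1.3]
width: 67.7
time_s: 9.72
ee_pos: [630.1, 185.0, 166.0]
orientation: [3.137, -0.0, 1.553]
ft_force: [1.2, 0.3, 0.2]
width: 86.8
```

View pics/c3.png

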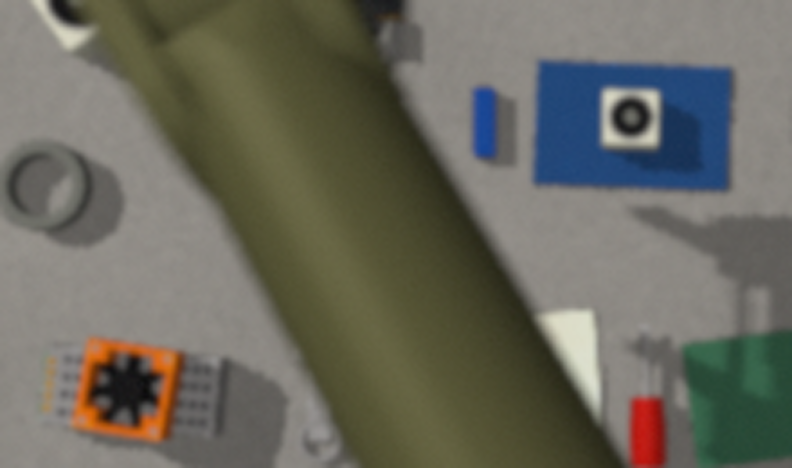

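The speaker sits at the middle of the blue mat. Now the heat sink at (623, 241.6), angle about +1°.

```bash
python3 -m creep '-.02 .1 0 0 0 .003; -.031 .205 0 0 0 .0055; -.031 .205 -.1 0 0 .0055; -.031 .205 -.25 0 0 .0055;-.031 .205 -.4 0 0 .0055;-.031 .205 -.5 0 0 .0055;-.031 .205 -.55 0 0 .0055;-.031 .205 -.58 0 0 .0055;-.031 .205 -.58 0 0 .0055' 1
python3 -m creep '0 0 0 0 0 0; 0 0 0 0 0 0; 0 0 0 0 0 0; 0 0 0 0 0 0;0 0 0 0 0 0' -1 20
python3 -m creep '0 0 .02 0 0 0; 0 0 .05 0 0 0; 0 0 .15 0 0 0; 0 0 .3 0 0 0; 0 0 .4 0 0 0;0 0 .4 0 0 0'
python3 - <<'E'
from h import *
s=get_image('side')
cv2.imwrite('pics/c4.png',cv2.resize(s['img'][230:470,200:420],None,fx=2.4,fy=2.4,interpolation=2)[:,:,::-1])
E
```

```text
time_s: 10.95
ee_pos: [623.4, 224.4, 46.9]
orientation: [3.141, -0.0, 1.589]
ft_force: [-0.2, 0.3, -0.4]
width: 87.1
time_s: 11.58
ee_pos: [623.3, 224.4, 46.9]
orientation: [3.141, 0.0, 1.589]
ft_force: [-0.7, -0.9, 1.3]
width: 60.3
time_s: 12.32
ee_pos: [624.4, 225.1, 129.3]
orientation: [3.137, -0.001, 1.589]
ft_force: [-0.1, -0.8, -1.8]
width: 60.4
```

View pics/c4.png

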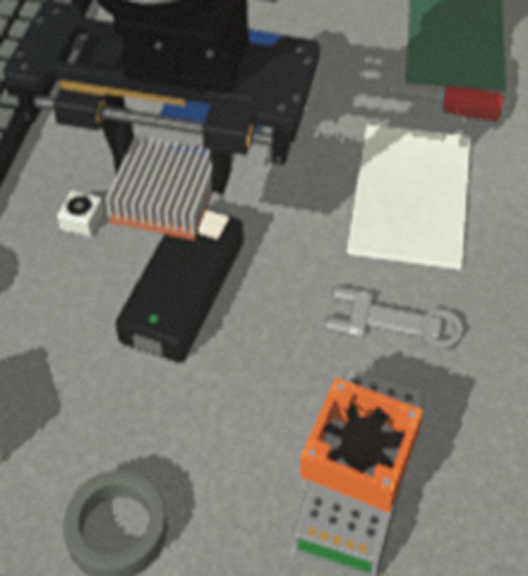

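The y shift was cut short by the row speed limit, so the heat sink is held 17 mm off its centre. It is firm and level, and I'll allow for the offset when placing. Next is the green mat.

```bash
python3 -m creep '-.05 -.1 0 0 0 0; -.14 -.28 0 0 0 .002; -.23 -.47 0 0 0 .004; -.32 -.66 0 0 0 .006; -.414 -.85 0 0 0 .008'
python3 -m creep '-.09 -.19 0 0 0 .002; -.18 -.38 0 0 0 .004; -.27 -.57 0 0 0 .006; -.36 -.75 0 0 0 .008; -.414 -.85 0 0 0 .0083;-.414 -.85 0 0 0 .0083;-.414 -.85 0 0 0 .0083;-.414 -.85 0 0 0 .0083'
python3 - <<'E'
from h import *
t=get_image('top');s=get_image('side');x=state();print(x['ee_pos'],x['orientation'])
a=cv2.resize(t['img'][200:330,230:420],None,fx=2.2,fy=2.2,interpolation=2);b=cv2.resize(s['img'][150:350,280:480],(286,286),interpolation=2)
cv2.imwrite('pics/c5.png',np.hstack([a,b])[:,:,::-1])
E
```

```text
time_s: 13.0
ee_pos: [538.7, 52.8, 125.2]
orientation: [-3.139, -0.0, 1.639]
ft_force: [0.7, 0.3, -1.7]
width: 60.0
time_s: 14.0
ee_pos: [457.9, -114.4, 126.4]
orientation: [3.142, -0.001, 1.693]
ft_force: [0.5, 0.2, -2.6]
width: 59.7
[ 457.84924275 -114.68788899  126.51501746] [ 3.14153331e+00 -4.08908575e-04  1.69322422e+00]
```

View pics/c5.png

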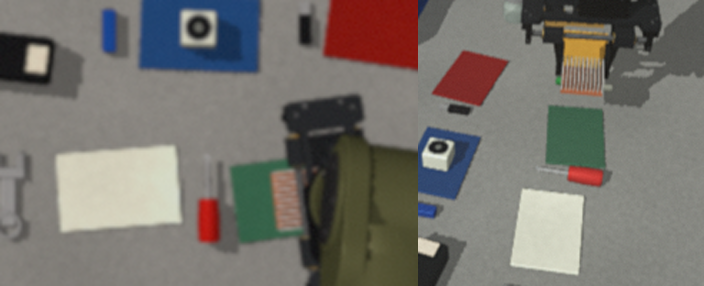

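```bash
python3 - <<'E'
from h import *
t=get_image('top')
for u in (272,300):print(onz(t,[(230+(u+.5)/2.2-.5,290.5)],135).round(1),onz(t,[(230+(u+.5)/2.2-.5,290.5)],110).round(1))
print(proj(t,[(457,-68,135),(457,-68,110),(457,-98,135)]))
hsv=cv2.cvtColor(t['img'],cv2.COLOR_RGB2HSV)
print(t['img'][290,335:368].tolist())
E
```

```text
[[455.9 -61.8 135. ]] [[455.3 -64.1 110. ]]
[[455.6 -90.7 135. ]] [[454.9 -93.6 110. ]]
[[356.07621704 289.99101526]
 [355.0481697  289.73682287]
 [369.31571143 289.82789963]]
[[116, 120, 111], [84, 105, 89], [61, 99, 76], [55, 98, 73], [54, 97, 72], [54, 97, 72], [54, 98, 73], [53, 96, 71], [54, 97, 73], [55, 99, 74], [53, 96, 73], [53, 96, 71], [53, 97, 72], [56, 98, 74], [55, 99, 74], [56, 100, 76], [54, 100, 75], [54, 98, 74], [70, 98, 73], [113, 102, 78], [153, 114, 93], [164, 124, 105], [158, 124, 108], [151, 122, 110], [151, 124, 113], [153, 128, 117], [153, 129, 120], [151, 127, 116], [151, 121, 108], [146, 116, 101], [126, 103, 92], [96, 88, 84], [73, 71, 71]]
```

The visible edge sits about 3 mm too far in +y, so I'll correct that while lowering.

```bash
python3 -m creep '0 -.015 -.05 0 0 0; 0 -.015 -.15 0 0 0;0 -.015 -.27 0 0 0;0 -.015 -.38 0 0 0;0 -.015 -.46 0 0 0;0 -.015 -.5 0 0 0;0 -.015 -.515 0 0 0;0 -.015 -.515 0 0 0;0 -.015 -.515 0 0 0'
python3 -m creep '0 0 -.006 0 0 0; 0 0 -.011 0 0 0; 0 0 -.015 0 0 0; 0 0 -.015 0 0 0; 0 0 -.015 0 0 0'
```

```text
time_s: 15.28
ee_pos: [458.1, -118.9, 24.2]
orientation: [3.14, 0.001, 1.691]
ft_force: [0.1, -0.5, -1.9]
width: 59.7
time_s: 15.9
ee_pos: [457.6, -118.8, 20.8]
orientation: [-3.142, 0.0, 1.691]
ft_force: [-1.6, 0.7, 3.8]
width: 60.0
```

```bash
python3 -m creep '0 0 0 0 0 0; 0 0 0 0 0 0; 0 0 0 0 0 0' 1
python3 -m creep '0 0 .1 0 0 0; 0 0 .3 0 0 0; .05 .1 .5 0 0 0; .15 .3 .6 0 0 0'
python3 - <<'E'
from h import *
t=get_image('top');s=get_image('side')
print('fan',*blob(t,(3,150,120),(18,255,255),(155,265,215,312),55))
a=cv2.resize(t['img'][200:312,150:262],(590,590),interpolation=2)
b=cv2.resize(s['img'][170:290,340:440],(200,240),interpolation=2);c=cv2.resize(t['img'][260:320,325:405],(200,150),interpolation=2)
r=np.zeros((590,200,3),np.uint8);r[:240]=b;r[250:400]=c
cv2.imwrite('pics/c6.png',np.hstack([a,r])[:,:,::-1])
E
```

```text
time_s: 16.27
ee_pos: [457.7, -118.7, 20.6]
orientation: [3.141, 0.0, 1.691]
ft_force: [0.9, 0.1, -0.2]
width: 81.6
time_s: 16.77
ee_pos: [488.6, -60.1, 142.9]
orientation: [3.139, 0.003, 1.687]
ft_force: [0.6, 0.8, -0.5]
width: 87.0
fan [465.4 351.8  62.3  60.2  80.8] [179.5 288. ]
```

View pics/c6.png

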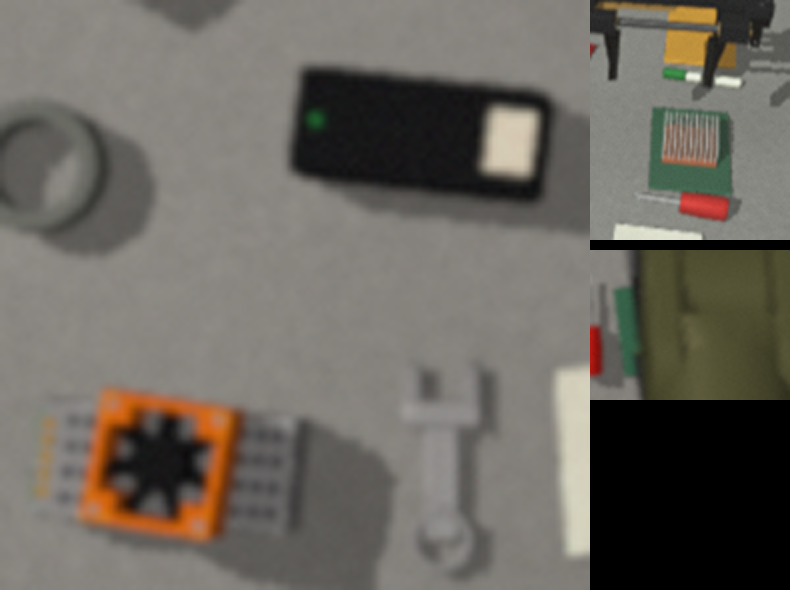

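```bash
python3 - <<'E'
from h import *
t=get_image('top');k=590/112
c=lambda a:(np.array(a,float)+.5)/k-.5+[150,200]
def show(n,P,zs):
    q=np.array([onz(t,[c(p)],z)[0] for p,z in zip(P,zs)]);print(n,q.round(1).tolist(),q.mean(0).round(1))
    print(' len',np.linalg.norm(np.diff(np.vstack([q,q[:1]])[:,:2],axis=0),axis=1).round(1),'ang',[round(float(np.degrees(np.arctan2(d[0],-d[1]))),1) for d in (q[1]-q[0],q[2]-q[3])])
A=[(303,68),(552,97),(540,200),(292,170)]
for z in ([30]*4,[15]*4):show('adapter',A,z)
# upper-left at z 30 , right/lower edges at 0..: edge-mid method
e=lambda i,j:(np.array(A[i])+np.array(A[j]))/2
for n,(i,j),z in (('top',(0,1),28),('right',(1,2),3),('bot',(2,3),3),('left',(3,0),28)):print(n,onz(t,[c(e(i,j))],z)[0].round(1))
show('fan',[(105,388),(238,408),(213,540),(80,520)],[55]*4)
hsv=cv2.cvtColor(t['img'],cv2.COLOR_RGB2HSV);m=cv2.inRange(hsv,(0,0,0),(180,255,45));m[:,:200]=0;m[:,260:]=0;m[:210]=0;m[243:]=0
cc=max(cv2.findContours(m,0,1)[0],key=cv2.contourArea)[:,0,:];r=cv2.minAreaRect(onz(t,cc,15)[:,:2].astype(np.float32));print(r)
E
```

```text
adapter [[652.5, 293.5, 30.0], [637.5, 175.1, 30.0], [588.1, 180.6, 30.0], [603.6, 298.1, 30.0]] [620.4 236.8  30. ]
 len [119.4  49.7 118.5  49.1] ang [-7.2, -7.5]
adapter [[654.8, 297.0, 15.0], [639.6, 177.0, 15.0], [589.6, 182.7, 15.0], [605.2, 301.7, 15.0]] [622.3 239.6  15. ]
 len [121.   50.3 120.1  49.8] ang [-7.2, -7.5]
top [645.3 234.7  28. ]
right [615.9 181.4   3. ]
bot [598.6 244.5   3. ]
left [628.2 296.3  28. ]
fan [[500.9, 376.5, 55.0], [491.0, 315.5, 55.0], [430.9, 326.0, 55.0], [440.8, 386.6, 55.0]] [465.9 351.2  55. ]
 len [61.7 61.  61.4 61. ] ang [-9.2, -9.2]
((621.0518188476562, 239.4801483154297), (119.51702880859375, 51.65640640258789), 83.0679702758789)
```

```bash
python3 -m creep '.07 .15 0 0 0 -.004; .14 .3 0 0 0 -.008; .21 .45 0 0 0 -.012; .28 .6 0 0 0 -.016; .335 .745 0 0 0 -.02;.335 .745 0 0 0 -.02' 1
python3 -m creep '.07 .15 0 0 0 -.004; .14 .3 0 0 0 -.008; .21 .45 0 0 0 -.012; .28 .6 0 0 0 -.016; .335 .745 0 0 0 -.019;.335 .745 0 0 0 -.019;.335 .745 0 0 0 -.019;.335 .745 0 0 0 -.019'
```

```text
time_s: 17.68
ee_pos: [554.1, 92.3, 139.7]
orientation: [-3.14, -0.001, 1.569]
ft_force: [-0.1, -0.2, 0.5]
width: 86.7
time_s: 18.68
ee_pos: [621.7, 236.9, 140.3]
orientation: [-3.142, 0.002, 1.444]
ft_force: [0.4, 0.2, 0.6]
width: 87.1
```

```bash
python3 -m creep '0 .01 -.1 0 0 0; 0 .01 -.25 0 0 0; 0 .01 -.4 0 0 0; 0 .01 -.5 0 0 0; 0 .01 -.57 0 0 0; 0 .01 -.6 0 0 0; 0 .01 -.61 0 0 0; 0 .01 -.61 0 0 0'
python3 -m creep '0 0 0 0 0 0; 0 0 0 0 0 0; 0 0 0 0 0 0; 0 0 0 0 0 0;0 0 0 0 0 0' -1 35
python3 -m creep '0 0 .02 0 0 0; 0 0 .05 0 0 0; 0 0 .15 0 0 0; 0 0 .3 0 0 0; 0 0 .4 0 0 0;0 0 .4 0 0 0;0 0 .4 0 0 0'
```

```text
time_s: 19.68
ee_pos: [622.0, 241.6, 19.4]
orientation: [3.14, -0.001, 1.446]
ft_force: [-0.5, -0.0, 0.6]
width: 86.9
time_s: 20.3
ee_pos: [621.1, 241.4, 18.7]
orientation: [-3.141, 0.0, 1.446]
ft_force: [-0.7, -0.3, 1.3]
width: 53.8
time_s: 21.18
ee_pos: [621.1, 240.8, 97.9]
orientation: [-3.141, 0.001, 1.446]
ft_force: [-0.5, -0.1, -2.9]
width: 53.8
```

```bash
python3 -m creep '-.03 -.1 .02 0 0 .001; -.07 -.25 .02 0 0 .003; -.115 -.43 .02 0 0 .005; -.16 -.6 .02 0 0 .007; -.21 -.78 .02 0 0 .009; -.253 -.952 .02 0 0 .0108'
python3 -m creep '-.043 -.16 0 0 0 .002; -.085 -.32 0 0 0 .004; -.127 -.48 0 0 0 .006; -.17 -.64 0 0 0 .008; -.212 -.8 0 0 0 .01; -.253 -.952 0 0 0 .0108'
python3 -m creep '-.043 -.16 0 0 0 .002; -.085 -.32 0 0 0 .004; -.127 -.48 0 0 0 .006; -.17 -.64 0 0 0 .008; -.212 -.8 0 0 0 .01; -.24 -.91 0 0 0 .0108;-.253 -.952 0 0 0 .0108;-.253 -.952 0 0 0 .0108;-.253 -.952 0 0 0 .0108;-.253 -.952 0 0 0 .0108'
python3 - <<'E'
from h import *
t=get_image('top');s=get_image('side');x=state();print(x['ee_pos'],x['orientation'])
print(blob(t,*MATS['yellow'],4))
a=cv2.resize(t['img'][230:340,380:520],None,fx=3,fy=3,interpolation=2);b=cv2.resize(s['img'][100:280,310:490],(330,330),interpolation=2)
cv2.imwrite('pics/c7.png',np.hstack([a,b])[:,:,::-1])
E
```

```text
time_s: 21.92
ee_pos: [569.5, 49.4, 101.2]
orientation: [-3.139, 0.0, 1.514]
ft_force: [-0.9, 0.6, -3.1]
width: 53.8
time_s: 22.68
ee_pos: [519.0, -140.5, 101.4]
orientation: [-3.14, -0.001, 1.582]
ft_force: [0.1, -1.2, -2.3]
width: 53.9
time_s: 23.92
ee_pos: [470.3, -328.6, 102.7]
orientation: [3.141, -0.0, 1.652]
ft_force: [0.8, -0.1, -2.8]
width: 53.9
[ 470.07690323 -329.13253806  102.72436925] [3.14140304e+00 8.87253429e-05 1.65117685e+00]
(array([ 467.3, -304.5,   88.8,   84. ,    4.5]), array([441.5, 283.9]))
```

View pics/c7.png

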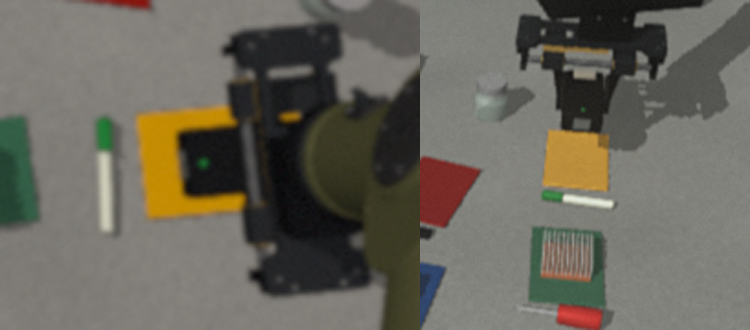

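```bash
python3 - <<'E'
from h import *
t=get_image('top')
print(proj(t,[(473,-272,86),(473,-272,112)]).round(1));print(t['img'][285,432:446].tolist())
print(onz(t,[(439.7,285)],86))
E
```

```text
[[439.5 281.7]
 [442.6 281.8]]
[[193, 138, 0], [194, 139, 2], [195, 139, 0], [195, 140, 3], [195, 140, 2], [195, 140, 2], [188, 135, 11], [161, 120, 37], [111, 90, 56], [71, 66, 57], [47, 46, 44], [28, 28, 27], [19, 20, 22], [23, 29, 25]]
[[ 465.16386247 -272.2884515    86.        ]]
```

```bash
python3 -m creep '0 0 -.05 0 0 0; 0 0 -.15 0 0 0;0 0 -.25 0 0 0;0 0 -.33 0 0 0;0 0 -.37 0 0 0;0 0 -.38 0 0 0;0 0 -.38 0 0 0;0 0 -.38 0 0 0'
python3 -m creep '0 0 -.006 0 0 0; 0 0 -.012 0 0 0; 0 0 -.017 0 0 0; 0 0 -.02 0 0 0; 0 0 -.02 0 0 0;0 0 -.02 0 0 0'
```

```text
time_s: 25.08
ee_pos: [470.2, -330.2, 27.4]
orientation: [3.141, 0.001, 1.65]
ft_force: [1.0, 0.1, -2.7]
width: 54.0
time_s: 25.82
ee_pos: [469.7, -329.9, 22.7]
orientation: [3.142, 0.0, 1.65]
ft_force: [-1.0, -0.8, -1.9]
width: 53.8
```

```bash
python3 -m creep '0 0 -.003 0 0 0; 0 0 -.005 0 0 0; 0 0 -.005 0 0 0'
python3 -m creep '0 0 0 0 0 0; 0 0 0 0 0 0; 0 0 0 0 0 0' 1
python3 -m creep '0 0 .1 0 0 0; 0 0 .25 0 0 0; 0 0 .5 0 0 0; 0 .1 .6 0 0 0;0 .3 .6 0 0 0;0 .5 .6 0 0 0;0 .75 .6 0 0 0;0 .95 .6 0 0 0;0 .95 .6 0 0 0'
python3 - <<'E'
from h import *
t=get_image('top');x=state();print(x['ee_pos'],x['orientation'])
a=cv2.resize(t['img'][230:340,390:500],(500,500),interpolation=2)
cv2.imwrite('pics/c8.png',a[:,:,::-1])
E
```

```text
time_s: 26.2
ee_pos: [469.7, -329.9, 22.6]
orientation: [-3.141, 0.0, 1.65]
ft_force: [-3.6, 2.3, 5.9]
width: 53.7
time_s: 26.58
ee_pos: [469.9, -330.0, 21.6]
orientation: [3.141, 0.0, 1.65]
ft_force: [-0.3, -0.0, 0.1]
width: 76.1
time_s: 27.7
ee_pos: [470.5, -136.2, 143.2]
orientation: [3.14, 0.001, 1.656]
ft_force: [-0.0, -0.8, 0.1]
width: 87.0
[ 470.34804251 -138.7007826   142.98434606] [3.14020490e+00 2.11428681e-03 1.65336673e+00]
```

View pics/c8.png

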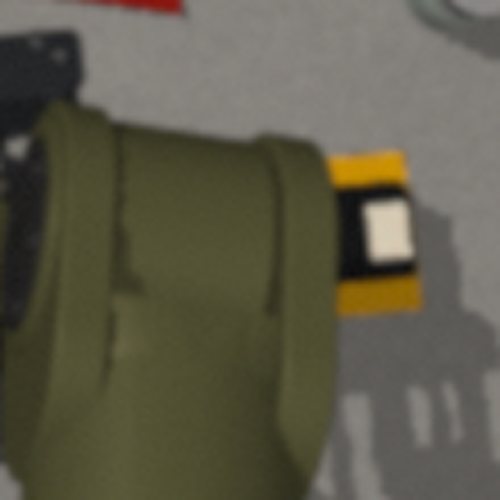

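The adapter lies lengthwise in the middle of the yellow mat. Next is the fan at (466, 351.5), angle −9.2°.

```bash
python3 -m creep '0 .15 0 0 0 -.002; 0 .32 0 0 0 -.004; 0 .5 0 0 0 -.007; 0 .67 0 0 0 -.01; 0 .82 0 0 0 -.0128;0 .82 0 0 0 -.0128'
python3 -m creep '0 .15 0 0 0 -.002; 0 .32 0 0 0 -.004; 0 .5 0 0 0 -.007; 0 .67 0 0 0 -.01; 0 .82 0 0 0 -.0128;0 .82 0 0 0 -.0128'
python3 -m creep '-.01 .15 0 0 0 -.002; -.02 .32 0 0 0 -.004; -.02 .5 0 0 0 -.007; -.02 .67 0 0 0 -.01; -.02 .815 0 0 0 -.0128;-.02 .815 0 0 0 -.0128;-.02 .815 0 0 0 -.0128;-.02 .815 0 0 0 -.0128'
```

```text
time_s: 28.5
ee_pos: [470.3, 25.4, 142.5]
orientation: [3.14, -0.0, 1.572]
ft_force: [-0.4, -0.0, 0.6]
width: 87.0
time_s: 29.25
ee_pos: [470.3, 188.9, 142.0]
orientation: [3.141, -0.001, 1.491]
ft_force: [-0.3, -1.4, -0.1]
width: 87.0
time_s: 30.25
ee_pos: [466.9, 348.8, 141.4]
orientation: [3.141, 0.002, 1.406]
ft_force: [-0.2, -0.2, 1.1]
width: 87.3
```

```bash
python3 -m creep '0 .01 -.1 0 0 0; 0 .01 -.22 0 0 0; 0 .01 -.34 0 0 0; 0 .01 -.42 0 0 0; 0 .01 -.46 0 0 0; 0 .01 -.474 0 0 0; 0 .01 -.474 0 0 0;0 .01 -.474 0 0 0'
python3 -m creep '0 0 0 0 0 0; 0 0 0 0 0 0; 0 0 0 0 0 0; 0 0 0 0 0 0;0 0 0 0 0 0' -1 15
python3 -m creep '0 0 .02 0 0 0; 0 0 .05 0 0 0; 0 0 .15 0 0 0; 0 0 .3 0 0 0; 0 0 .4 0 0 0;0 0 .4 0 0 0;0 0 .4 0 0 0'
```

```text
time_s: 31.25
ee_pos: [466.1, 353.5, 47.5]
orientation: [3.141, -0.001, 1.409]
ft_force: [0.4, -0.1, -0.2]
width: 87.0
time_s: 31.88
ee_pos: [465.6, 353.2, 46.9]
orientation: [-3.141, 0.0, 1.409]
ft_force: [-0.3, -0.4, 0.4]
width: 59.9
time_s: 32.75
ee_pos: [465.5, 352.5, 126.2]
orientation: [-3.141, 0.001, 1.408]
ft_force: [0.4, -0.5, -1.2]
width: 60.1
```

```bash
python3 -m creep '0 -.1 0 0 0 .003; 0 -.27 0 0 0 .009; 0 -.44 0 0 0 .014; .015 -.617 0 0 0 .018'
python3 -m creep '0 -.17 0 0 0 .005; 0 -.34 0 0 0 .01; 0 -.5 0 0 0 .016; 0 -.617 0 0 0 .0183; 0 -.617 0 0 0 .0183;0 -.617 0 0 0 .0183;0 -.617 0 0 0 .0183'
python3 - <<'E'
from h import *
t=get_image('top');s=get_image('side');x=state();print(x['ee_pos'],x['orientation'])
print('fan',blob(t,(3,150,120),(18,255,255),(230,230,330,340),134))
print('mod?',blob(t,(0,0,75),(180,40,170),(150,265,215,312),30))
a=cv2.resize(t['img'][215:325,150:330],None,fx=2.8,fy=2.8,interpolation=2);b=cv2.resize(s['img'][200:475,280:450],(190,308),interpolation=2)
cv2.imwrite('pics/c9.png',np.hstack([a,b])[:,:,::-1])
E
```

```text
time_s: 33.25
ee_pos: [467.7, 228.4, 125.5]
orientation: [-3.139, 0.001, 1.523]
ft_force: [0.1, -0.1, -0.8]
width: 59.8
time_s: 34.12
ee_pos: [468.4, 107.7, 126.7]
orientation: [-3.141, -0.001, 1.639]
ft_force: [-0.1, -0.1, -1.9]
width: 59.7
[468.55006711 107.42285193 126.77642421] [-3.14152578e+00 -5.21829371e-04  1.63847355e+00]
fan (array([453.3,   0. ,   0. ,   0. ,   0. ]), array([326., 292.]))
mod? (array([464.8, 353.3, 160.3, 113.2,  89.4]), array([182., 288.]))
```

View pics/c9.png

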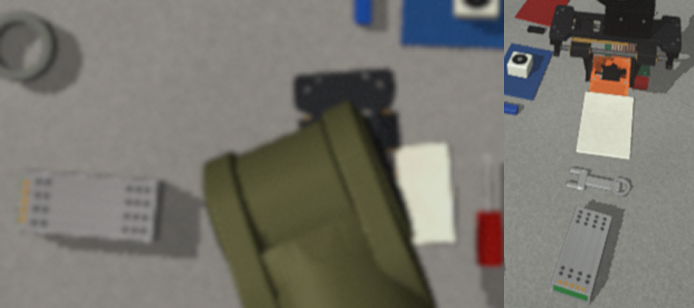

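```bash
python3 -m creep '0 -.005 -.05 0 0 0; 0 -.005 -.15 0 0 0;0 -.005 -.27 0 0 0;0 -.005 -.38 0 0 0;0 -.005 -.46 0 0 0;0 -.005 -.5 0 0 0;0 -.005 -.51 0 0 0;0 -.005 -.51 0 0 0;0 -.005 -.51 0 0 0'
python3 -m creep '0 0 -.006 0 0 0; 0 0 -.011 0 0 0; 0 0 -.016 0 0 0; 0 0 -.02 0 0 0; 0 0 -.02 0 0 0;0 0 -.02 0 0 0'
```

```text
time_s: 35.35
ee_pos: [469.3, 105.4, 25.4]
orientation: [3.14, 0.0, 1.637]
ft_force: [0.6, -0.1, -0.3]
width: 59.9
time_s: 36.1
ee_pos: [468.7, 105.3, 20.8]
orientation: [3.141, 0.0, 1.637]
ft_force: [0.3, -0.3, -1.1]
width: 60.0
```

```bash
python3 - <<'E'
from h import *
t=get_image('top');f=8
cv2.imwrite('pics/c10.png',cv2.resize(t['img'][262:312,150:220],None,fx=f,fy=f,interpolation=2)[:,:,::-1])
E
```

```text
(no output)
```

View pics/c10.png

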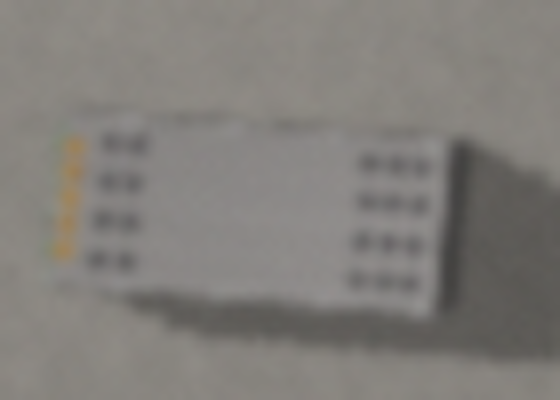

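```bash
python3 - <<'E'
from h import *
t=get_image('top')
q=onz(t,(np.array([(68,108),(458,137),(440,312),(49,285)])+.5)/8-.5+[150,262],30);print(q.round(1).tolist(),q.mean(0).round(1))
print(np.linalg.norm(np.diff(np.vstack([q,q[:1]])[:,:2],axis=0),axis=1).round(1),[round(float(np.degrees(np.arctan2(d[0],-d[1]))),1) for d in (q[1]-q[0],q[2]-q[3])])
E
python3 -m creep '0 0 -.003 0 0 0; 0 0 -.005 0 0 0; 0 0 -.005 0 0 0'
python3 -m creep '0 0 0 0 0 0; 0 0 0 0 0 0; 0 0 0 0 0 0' 1
python3 -m creep '0 0 .1 0 0 0; 0 0 .25 0 0 0; 0 0 .45 0 0 0; 0 .1 .55 0 0 -.004;0 .3 .6 0 0 -.008;0 .5 .6 0 0 -.012;0 .75 .6 0 0 -.018;0 .95 .6 0 0 -.024;0 .95 .6 0 0 -.024;0 .95 .6 0 0 -.024'
```

```text
[[497.1, 412.4, 30.0], [486.8, 292.3, 30.0], [433.1, 297.2, 30.0], [442.8, 417.1, 30.0]] [465.  354.7  30. ]
[120.6  53.9 120.3  54.5] [-4.9, -4.7]
time_s: 36.58
ee_pos: [468.8, 105.3, 20.8]
orientation: [-3.141, 0.001, 1.637]
ft_force: [-4.5, -1.2, 10.8]
width: 59.9
time_s: 36.95
ee_pos: [468.7, 105.3, 19.7]
orientation: [-3.142, -0.0, 1.637]
ft_force: [0.7, 0.8, -0.4]
width: 81.5
time_s: 38.2
ee_pos: [468.6, 294.8, 139.4]
orientation: [-3.141, 0.001, 1.486]
ft_force: [0.8, -1.2, 0.3]
width: 87.0
```

```bash
python3 -m creep '-.018 .12 0 0 0 0; -.018 .25 0 0 0 0; -.018 .3 -.05 0 0 0; -.018 .3 -.2 0 0 0; -.018 .3 -.35 0 0 0; -.018 .3 -.48 0 0 0; -.018 .3 -.56 0 0 0;-.018 .3 -.595 0 0 0;-.018 .3 -.604 0 0 0;-.018 .3 -.604 0 0 0;-.018 .3 -.604 0 0 0'
python3 -m creep '0 0 0 0 0 0; 0 0 0 0 0 0; 0 0 0 0 0 0; 0 0 0 0 0 0;0 0 0 0 0 0' -1 40
python3 -m creep '0 0 .02 0 0 0; 0 0 .05 0 0 0; 0 0 .15 0 0 0; 0 0 .3 0 0 0; 0 0 .42 0 0 0;0 0 .42 0 0 0;0 0 .42 0 0 0'
```

```text
time_s: 39.58
ee_pos: [465.6, 355.7, 19.8]
orientation: [3.14, -0.001, 1.486]
ft_force: [-0.1, -0.4, 0.8]
width: 87.0
time_s: 40.2
ee_pos: [464.3, 355.4, 19.0]
orientation: [-3.14, 0.001, 1.486]
ft_force: [-2.1, -0.7, 2.5]
width: 53.9
time_s: 41.08
ee_pos: [465.0, 354.8, 102.7]
orientation: [-3.142, 0.001, 1.486]
ft_force: [-0.2, -0.9, -2.7]
width: 53.6
```

```bash
python3 -m creep '.03 -.1 0 0 0 0; .085 -.25 0 0 0 -.001; .14 -.43 0 0 0 -.002; .2 -.6 0 0 0 -.003; .26 -.78 0 0 0 -.004; .314 -.943 0 0 0 -.004'
python3 -m creep '.053 -.16 0 0 0 -.001; .107 -.32 0 0 0 -.002; .16 -.48 0 0 0 -.003; .213 -.64 0 0 0 -.004; .267 -.8 0 0 0 -.004; .314 -.943 0 0 0 -.004'
python3 -m creep '.053 -.16 0 0 0 -.001; .107 -.32 0 0 0 -.002; .16 -.48 0 0 0 -.003; .213 -.64 0 0 0 -.004; .267 -.8 0 0 0 -.004; .3 -.9 0 0 0 -.0038; .314 -.943 0 0 0 -.0038;.314 -.943 0 0 0 -.0038;.314 -.943 0 0 0 -.0038;.314 -.943 0 0 0 -.0038'
python3 - <<'E'
from h import *
t=get_image('top');s=get_image('side');x=state();print(x['ee_pos'],x['orientation'])
a=cv2.resize(t['img'][165:265,350:460],None,fx=3.8,fy=3.8,interpolation=2);b=cv2.resize(s['img'][100:290,240:430],(380,380),interpolation=2)
cv2.imwrite('pics/c11.png',np.hstack([a,b])[:,:,::-1])
E
```

```text
time_s: 41.82
ee_pos: [527.5, 164.8, 101.8]
orientation: [-3.14, 0.001, 1.46]
ft_force: [-0.4, -0.2, -2.7]
width: 53.7
time_s: 42.58
ee_pos: [590.1, -23.4, 101.6]
orientation: [-3.139, 0.0, 1.435]
ft_force: [-0.1, 0.9, -2.7]
width: 53.9
time_s: 43.82
ee_pos: [653.5, -209.0, 103.3]
orientation: [3.141, -0.0, 1.414]
ft_force: [-0.8, 0.1, -4.0]
width: 53.6
[ 653.54542969 -209.63730609  103.29581592] [3.14135903e+00 1.04249892e-04 1.41293788e+00]
```

View pics/c11.png

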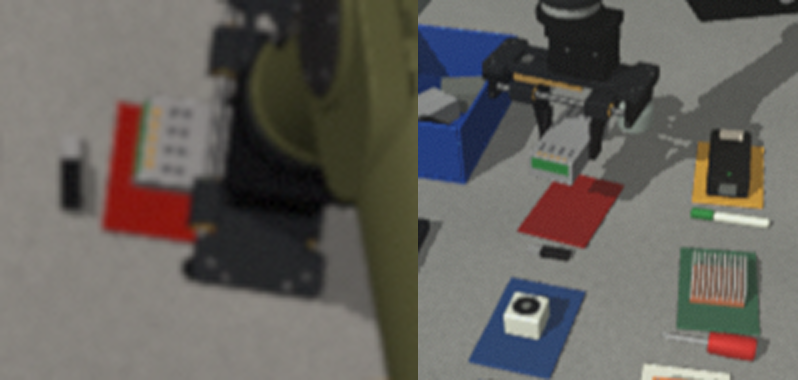

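```bash
python3 -m creep '0 -.003 -.05 0 0 0; 0 -.003 -.15 0 0 0;0 -.003 -.25 0 0 0;0 -.003 -.33 0 0 0;0 -.003 -.37 0 0 0;0 -.003 -.382 0 0 0;0 -.003 -.382 0 0 0;0 -.003 -.382 0 0 0'
python3 -m creep '0 0 -.006 0 0 0; 0 0 -.012 0 0 0; 0 0 -.017 0 0 0; 0 0 -.02 0 0 0; 0 0 -.02 0 0 0;0 0 -.02 0 0 0'
```

```text
time_s: 44.92
ee_pos: [654.1, -211.2, 27.5]
orientation: [3.14, 0.0, 1.412]
ft_force: [-0.3, 0.7, -1.8]
width: 53.9
time_s: 45.68
ee_pos: [653.5, -211.1, 23.1]
orientation: [3.142, 0.0, 1.412]
ft_force: [-2.4, 1.1, 2.5]
width: 53.7
```

```bash
python3 -m creep '0 0 0 0 0 0; 0 0 0 0 0 0; 0 0 0 0 0 0' 1
python3 -m creep '0 0 .1 0 0 0; 0 0 .3 0 0 0; 0 0 .55 0 0 0; 0 0 .75 0 0 0; -.05 -.15 .8 0 0 0;-.1 -.4 .8 0 0 0; -.2 -.65 .8 0 0 0; -.3 -.9 .8 0 0 0'
python3 -m creep '-.15 -.2 0 0 0 0; -.3 -.4 0 0 0 0; -.45 -.6 0 0 0 0; -.6 -.8 0 0 0 0;-.6 -.8 0 0 0 0;-.6 -.8 0 0 0 0;-.6 -.8 0 0 0 0;-.6 -.8 0 0 0 0'
python3 - <<'E'
from h import *
t=get_image('top');x=state();print(x['ee_pos'],x['qd'].round(3))
for k,(lo,hi,w) in MATS.items():print(k,*blob(t,lo,hi,w,4))
print('fan',*blob(t,(3,150,120),(18,255,255),(230,230,330,340),29))
print('spk',*blob(t,(15,0,125),(80,60,255),(295,190,350,235),32))
cv2.imwrite('pics/c12.png',cv2.resize(t['img'][180:320,240:500],None,fx=3,fy=3,interpolation=2)[:,:,::-1])
E
```

```text
time_s: 46.05
ee_pos: [653.7, -211.1, 22.6]
orientation: [3.141, -0.0, 1.412]
ft_force: [0.3, -0.1, -0.9]
width: 75.9
time_s: 47.05
ee_pos: [593.3, -392.5, 184.6]
orientation: [3.139, 0.001, 1.412]
ft_force: [-0.1, -0.9, 0.6]
width: 87.0
time_s: 48.05
ee_pos: [474.8, -549.7, 183.1]
orientation: [3.141, -0.0, 1.414]
ft_force: [0.4, 0.0, -0.2]
width: 87.0
[ 474.53730806 -550.01683485  182.95063602] [ 0.004  0.003  0.007 -0.001  0.001 -0.001  0.002]
yellow [ 469.5 -331.4  138.    88.7  -85.5] [450.3 282.9]
red [ 653.3 -211.2  135.3   85.4   81. ] [401.  210.8]
white [468.3 104.6 135.1  85.2 -86.3] [283.3 281.9]
green [455.8 -98.6 136.4  85.9 -83.1] [363.2 289.2]
blue [649.1   8.5 136.5  86.   87.3] [320.4 214.5]
fan [469.9 104.6  58.4  57.4 -86.2] [282.4 285.1]
spk [698.3   4.1 136.9  18.   89.6] [322.7 192.6]
```

View pics/c12.png

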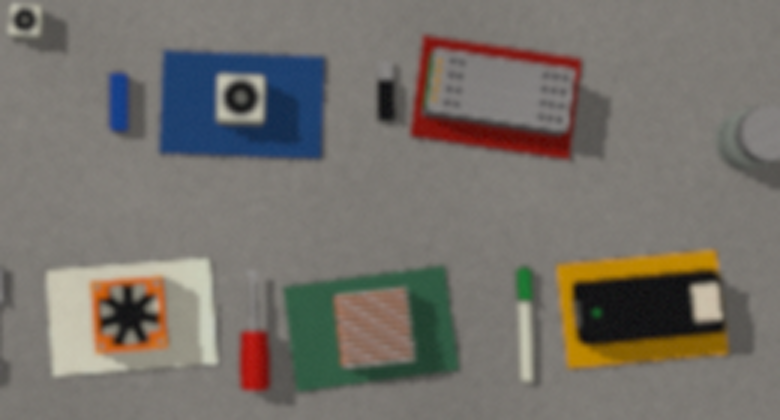

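```bash
python3 - <<'E'
from h import *
t=get_image('top')
for n,P,z,m in (('spk',[(215,76),(264,73),(266,124),(217,126)],32,(649.1,8.5)),('mod',[(432,47),(578,65),(570,132),(424,115)],34,(653.3,-211.2)),('hs',[(334,293),(410,287),(413,362),(341,368)],29,(455.8,-98.6)),('ad',[(575,285),(720,270),(726,325),(582,343)],30,(469.5,-332.1))):
    q=onz(t,(np.array(P)+.5)/3-.5+[240,180],z);print(n,(q.mean(0)[:2]-m).round(1),np.linalg.norm(np.diff(q[:,:2],axis=0),axis=1).round(1))
E
```

```text
spk [-0.3  1.7] [41.4 43.3 41.2]
mod [1.9 1.6] [124.6  57.7 124. ]
hs [ 1.3 -0.6] [63.8 62.1 60.1]
ad [2.8 1. ] [123.3  46.  122.3]
```

All parts are within about 3 mm of their mat centres, which is at the limit of my reading. I'm handing in.

```bash
python3 -c "from cell import hand_in;print(hand_in())"
```

```text
the job is handed in; nothing more can be done
None
```

I took both stacks apart and set every part right way up on its own mat, then backed the arm away and handed in at about 48 s of the allowed 136 s. The speaker I moved was the one on the stack, which is the middle-sized of the three.

**Final positions:** In the last top picture each part lay on its mat, with the adapter and module lengthwise. These are the measured offsets from the mat centres:

| Part | Mat | Offset (x, y) in mm |
|---|---|---|
| Loudspeaker | blue | −0.3, 1.7 |
| Power module | red | 1.9, 1.6 |
| Heat sink | green | 1.3, −0.6 |
| Fan | white | about 1.6, 0 |
| Power adapter | yellow | 2.8, 1.0 |

The pixel readings behind these are only good to about 2–3 mm.

**Forces:** Every part was lowered to contact before release. The highest wrist force I read was about 12 N, at the fan's set-down, against the 120 N limit.

**What went wrong or disagreed:**
- **Heat sink grip:** a row was cut short by the speed limit, so I gripped it about 17 mm off its centre. I allowed for that, and for another 3 mm seen in the picture, when placing it.
- **Failed speaker check:** the automatic measurement of the speaker in the last picture picked up the background instead. I used its corners, read from the picture, for the value above.
- **Adapter size:** the hand-read adapter corners came out 46 mm wide instead of 54 because of its dark rounded edges, so its x offset is the least certain.

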